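# Stock the chilled topping box and set it to coldest

## Robot

A 6-joint arm with a two-finger parallel gripper is mounted at the origin on the work surface. World frame = base frame: x ahead of the robot, y to its left, z up, the work surface at z = 0. Lengths are in m, angles in rad, forces in N, time in s.
With the tool pointing down it reaches from about 0.3 to 0.875 m from the base axis. Payload 6.4 kg.
Tool frame: the origin (TCP) lies on the centre line of the jaws, within the pads' length; the fingertips stand 25 mm ahead of it and the grasp point (between the pads) lies 6 mm ahead of it; z points along the fingers, y is the line along which they close (so a half turn about z gives the same grasp; the last joint's range is limited). The gripper opens to 85 mm and grips with 20 to 120 N. Pads are 22 mm wide; open, the fingers measure 114 mm over their backs; the gripper's body (76 mm by 85 mm) begins 54 mm behind the grasp point. The pads swing forward as they close: fully open they stand 13 mm farther back than shut.
Start: joints at [1.022, 0.181, 1.607, -0, 1.354, -0.206], TCP at [0.193, 0.542, 0.256] pointing down, gripper open.
Joint ranges: [-2.99, 2.99], [-0.89, 2.07], [0.3, 2.58], [-1.14, 4.28], [0, 2.63], [-3.12, 3.12]. Speed limits (rad/s): [2.57, 2.57, 3.01, 3.14, 3.14, 3.14].

## Interface

Orientations are given as a unit quaternion [w, x, y, z].
In Python, from bench import get_obs, camera, hand_in, spot_in gives the robot as it stands.
- The arm moves only by the shell command python3 -m jog 'ROWS'. ROWS is JSON, one flat list of numbers, 7 for each row, row after row: the shift along the tool's x, y, z in m, then the turn, a rotation vector about the tool's x, y, z in rad, then the closure, from 0 (fully open) to 1 (shut). A call has 1 to 20 rows; each row is the pose to reach, as a shift and turn from the pose commanded when the call began, along the tool's axes at that moment; what a row does not reach only later rows make up. A row lasts 1/8 s, in which the tool goes at most 62.5 mm and 10.7 degrees, less where a joint would pass 70% of its speed; a pose out of reach is approached as far as the arm can. A call with a gripper value outside its range is refused whole. The fingers move at their own pace and stop on an object; the grip force is fixed at half the most. Time passes only in rows, so rows that repeat a pose let the fingers close. It gives the time, the measured TCP pose, the force, the opening and the grip force at its end, in the units of the state.
- get_obs(): the state, without advancing time (a new reading comes with each control period).
- camera(name): name is "side" or "top"; returns a dict with "frame" (480x640x3 uint8, red, green, blue), "mtx" (3x3 intrinsics, pixels), "extrinsics" (4x4, takes a point from camera to world coordinates). Camera axes: x right, y up, looking along -z (the intrinsics and any distortion apply to the point x, -y, -z); pixel columns grow to the right and rows downward; lengths in m; the calibration is good to about 2 mm. A picture is of the moment at which its call begins. There is no depth.
- hand_in(): hands the job in; it is judged then, once.
Trained networks look in a picture, given as the dict that the camera call returned (one of the last four; its "shot" number tells which), for a name from the list of things; names that differ only in an ending like _2 or _b are one class to them, and where a whole thing is asked for, a point or a joint stands for the part that bears it (a point fixed in the world has none). Each returns a list of dicts, best first, with "confidence" (0 to 1); they miss things now and then, are a little off and sometimes report something else, mostly with a low value. They report only what shows in the picture. A call takes as long as a camera call. They do not tell look-alikes from the thing itself.
- spot_in(picture, name): "xyz" ([x, y, z] in m, in world coordinates, good to about 4 mm: the middle of the surface that is visible of it).
The state is a dict: "time_s": time; "q": joint angles; "dq": joint speeds; "joint_efforts": joint torques, N m; "eef_pos": TCP position; "eef_rot": TCP orientation; "wrist_force": force on the tool from outside, world axes, zero at the start; "torque": the same for the moment, N m; "opening": opening from 0.0 (shut) to 1.0 (fully open); "grasp_force": force on a finger pad.
Only numpy, scipy, OpenCV 4.12 (cv2) and the standard library are available. Lean on these libraries where they do the work, as an engineer would, in place of code of your own. Each camera call takes 0.05 s, during which the arm holds its last target. There are 200 camera calls.

## Task

Stock the market stall's chilled topping box: first turn its thermostat fully anticlockwise to off, then stand all the sealed sauce pots from the table upright on the floor of the tub. With every pot in, press the lid down until its detent holds it shut, and only then turn the thermostat fully clockwise to its end stop. Leave the rice balls and the marker where they are.

Things in the scene. Friction and masses are not known exactly. Their poses are not given: they have to be found in the camera images.
- chiller: the chilled topping box, fixed on the table. Origin on the table under the centre of its white tub; x points to the tub's hinge side, y along the hinge, z up. Tub outside 200 mm (x) by 224 mm (y), rim 95 mm above the table. On the tub's -x side a grey control housing, 62 mm high, x from -100 to -210 mm, 160 mm wide in y, carries the thermostat
- tub (a point): centre of the tub's flat inner floor, 35 mm above the table; axes as the chiller's. The open inside is 180 mm (x) by 204 mm (y) and 60 mm deep, walls 10 mm thick
- lid (a joint): angle of the blue lid about its hinge on the tub's +x rim: 0 shut, 1.85 rad wide open (16 degrees past upright), as at the start. Flat plate 200 by 224 by 12 mm, 150 g; shut, its upper face is 107.5 mm above the table. A spring pushes it back open (1 to 1.5 N at its free edge) until it is pressed to within about 0.2 rad of shut, where it snaps over and a detent holds it shut
- lid_hinge (a point): on the hinge side of the lid, at the middle of its width, in the plane of its outer (upper) face, 12 mm off the hinge line along z; turns with the lid: x points from free edge to hinge, y along the hinge, z out of the outer face (up when shut)
- lid_edge (a point): the white press mark on the middle of the lid's outer face, 22 mm in from the free edge, 178 mm from the hinge; axes as lid_hinge
- thermostat (a joint): angle of the black thermostat knob: 0 = off, the fully anticlockwise end stop; 2.6 rad = coldest, the fully clockwise end stop (seen from above the value grows clockwise). At off the white mark on its grip bar points straight away from the tub. It starts between the stops and stays where it is left (friction 0.05 N m)
- thermostat_grip (a point): on the knob's vertical axis, 99 mm above the table (160 mm from the chiller's origin on its -x side). Turns with the knob: x runs along its grip bar, z up. The bar is 46 mm long, 14 mm wide (the way to pinch it) and reaches from 25 mm below to 7 mm above this point, on a disc 48 mm across, 8 mm thick
- pot1: sealed round sauce pot, 48 mm in diameter and 46 mm high, orange below, dark brown above, with a pale lid with a dark middle; origin at the centre of its underside, z up; about 70 g; absent in some starts
- pot2: sealed round sauce pot, 48 mm in diameter and 46 mm high, orange below, dark brown above, with a pale lid with a dark middle; origin at the centre of its underside, z up; about 70 g; absent in some starts
- pot3: sealed round sauce pot, 48 mm in diameter and 46 mm high, orange below, dark brown above, with a pale lid with a dark middle; origin at the centre of its underside, z up; about 70 g; absent in some starts
- pot4: sealed round sauce pot, 48 mm in diameter and 46 mm high, orange below, dark brown above, with a pale lid with a dark middle; origin at the centre of its underside, z up; about 70 g; absent in some starts
- pot5: sealed round sauce pot, 48 mm in diameter and 46 mm high, orange below, dark brown above, with a pale lid with a dark middle; origin at the centre of its underside, z up; about 70 g; absent in some starts
- pot6: sealed round sauce pot, 48 mm in diameter and 46 mm high, orange below, dark brown above, with a pale lid with a dark middle; origin at the centre of its underside, z up; about 70 g; absent in some starts
- riceball1: bystander: rice ball standing upright, white with a black band, a rounded triangle 80 mm wide (its y), 40 mm thick (its x) and 70 mm high; origin at the centre of its underside. Leave it alone
- riceball2: bystander: rice ball standing upright, white with a black band, a rounded triangle 80 mm wide (its y), 40 mm thick (its x) and 70 mm high; origin at the centre of its underside. Leave it alone
- marker: bystander: grey and blue marker pen 125 mm long lying on the table to the robot's right, 14 mm thick. Leave it alone
There are look-alikes about, which are no part of the job. Leave any turquoise look-alike of the pot5 alone.

How it is judged:
By the outcome, as a careful person would: the job done as asked, in the order asked, and still so for the second after the job is handed in, with the robot touching nothing.
Of pot1, pot2, pot3, pot4, pot5, pot6 only 4 to 6 are there at a start; the rules pass over those that are not, and their reading is None.
At some moment in a run one of pot1, pot2, pot3, pot4, pot5, pot6 may be knocked a few centimetres aside while the robot is not near it.
It also fails if it takes over 210 s, if anything falls off the work surface, if the arm or the gripper's body presses on something with over 40 N, if the wrist force passes 120 N, or if a joint passes its speed limit or range.

## Working session

There is one attempt and no reset: what is moved stays moved. The work goes in short steps, Python scripts to look and compute and a shell command to move; the robot and the scene stay as the last step left them, time stands still between calls to the robot, and variables do not carry over. Pictures are saved under pics/ and viewed, at most 14 in all, crops included, and the job is handed in when it is done.

```bash
ls; mkdir -p pics; python3 - <<'E'
from bench import *
import cv2,json
o=get_obs(); print(o['time_s'],o['eef_pos'],o['eef_rot'],o['opening'])
for n in ("top","side"):
    c=camera(n); cv2.imwrite(f"pics/{n}0.png",c['frame'][:,:,::-1])
    print(n,c['mtx'].tolist(),c['extrinsics'].round(3).tolist(),[k for k in c])
    for t in ("pot1","chiller","thermostat","thermostat_grip","lid","lid_edge","riceball1","marker"):
        print(t,[( [round(v,3) for v in d['xyz']],round(d['confidence'],2)) for d in spot_in(c,t)])
E
```

```text
pics
0.0 [0.19297182 0.54110656 0.25537378] [-3.18533255e-04  1.70549698e-01  9.85348679e-01 -8.24306918e-04] 0.9974108536751868
top [[621.8059288591138, 0.0, 311.02046666879426], [0.0, 621.8059288591138, 230.3063666165312], [0.0, 0.0, 1.0]] [[-0.021, 0.987, -0.162, 0.299], [-1.0, -0.023, -0.007, -0.077], [-0.01, 0.162, 0.987, 1.402], [0.0, 0.0, 0.0, 1.0]] ['frame', 'mtx', 'extrinsics', 'shot']
pot1 [([0.541, -0.124, 0.045], 0.95), ([0.42, -0.234, 0.043], 0.92), ([0.591, -0.348, 0.045], 0.91), ([0.479, -0.345, 0.044], 0.87), ([0.631, -0.125, 0.051], 0.8), ([0.641, -0.231, 0.044], 0.75), ([0.577, 0.087, 0.071], 0.75), ([0.327, -0.238, 0.045], 0.71), ([0.375, -0.312, 0.05], 0.59)]
chiller [([0.564, 0.289, 0.068], 0.62)]
thermostat [([0.576, 0.089, 0.075], 0.56), ([0.564, 0.289, 0.07], 0.53)]
thermostat_grip [([0.578, 0.089, 0.072], 0.87)]
lid [([0.557, 0.383, 0.207], 0.67)]
lid_edge [([0.558, 0.384, 0.21], 0.79)]
riceball1 [([0.416, -0.122, 0.051], 0.97), ([0.533, -0.226, 0.049], 0.71)]
marker [([0.573, 0.085, 0.076], 0.65), ([0.586, -0.478, 0.01], 0.64)]
side [[460.9006605432675, 0.0, 322.23920366874967], [0.0, 460.9006605432675, 238.98254333221135], [0.0, 0.0, 1.0]] [[0.897, 0.271, -0.349, 0.149], [-0.441, 0.587, -0.679, -0.722], [0.021, 0.763, 0.646, 0.735], [0.0, 0.0, 0.0, 1.0]] ['frame', 'mtx', 'extrinsics', 'shot']
pot1 [([0.537, -0.133, 0.046], 0.94), ([0.369, -0.324, 0.044], 0.94), ([0.632, -0.133, 0.046], 0.9), ([0.633, -0.235, 0.046], 0.73), ([0.322, -0.253, 0.048], 0.64), ([0.582, -0.35, 0.047], 0.63), ([0.476, -0.353, 0.048], 0.6), ([0.419, -0.246, 0.048], 0.56)]
chiller []
thermostat [([0.58, 0.084, 0.086], 0.78), ([0.56, 0.335, 0.088], 0.59)]
thermostat_grip [([0.576, 0.08, 0.09], 0.58), ([0.554, 0.378, 0.195], 0.4)]
lid [([0.554, 0.379, 0.194], 0.85)]
lid_edge [([0.556, 0.378, 0.198], 0.82)]
riceball1 [([0.415, -0.138, 0.04], 0.88)]
marker [([0.587, -0.481, 0.011], 0.57)]
```

View pics/top0.png

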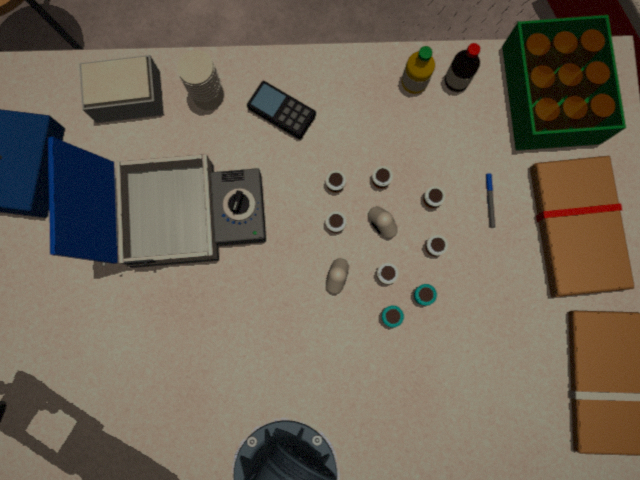

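View pics/side0.png

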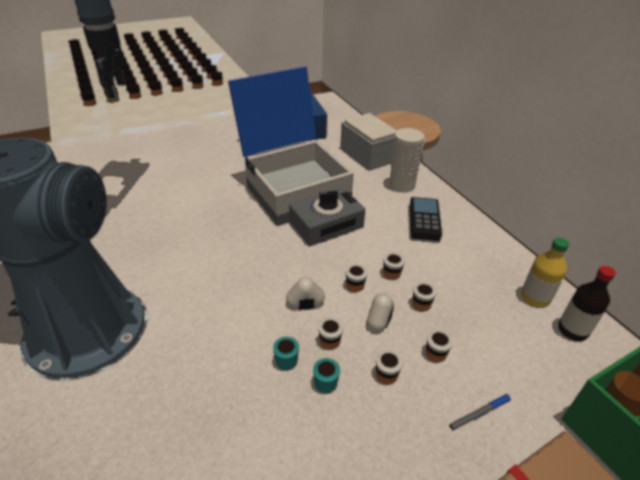

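The top view shows six pale-lidded pots, at (335,181), (382,178), (433,197), (335,222), (436,246) and (386,274). There are turquoise look-alikes at (392,317) and (425,295), and the rice balls are at (338,276) and (382,222). The hinge is on the left (+y), with the knob at (238,203). I'll enlarge to confirm.

```bash
python3 - <<'E'
import cv2,numpy as np
i=cv2.imread('pics/top0.png')
a=cv2.resize(i[135:275,110:270],None,fx=4.2,fy=4.2,interpolation=cv2.INTER_CUBIC); cv2.imwrite('pics/ch.png',a)
b=cv2.resize(i[150:340,310:460],None,fx=3.1,fy=3.1,interpolation=cv2.INTER_CUBIC); cv2.imwrite('pics/pots.png',b)
E
```

```text
(no output)
```

View pics/ch.png

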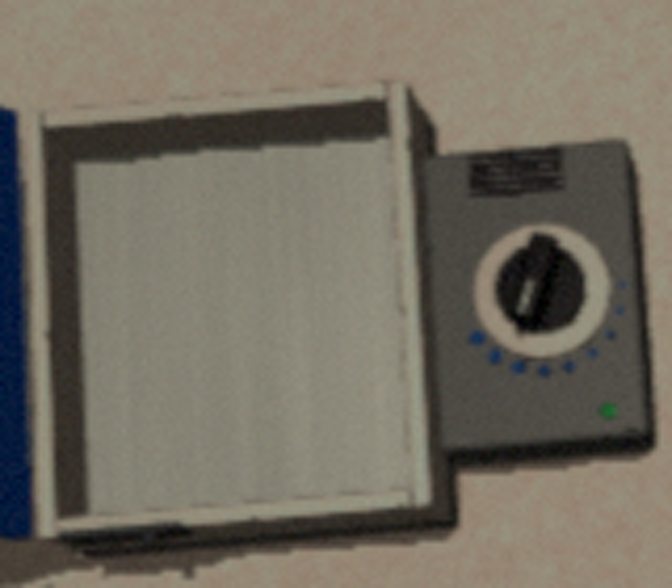

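View pics/pots.png

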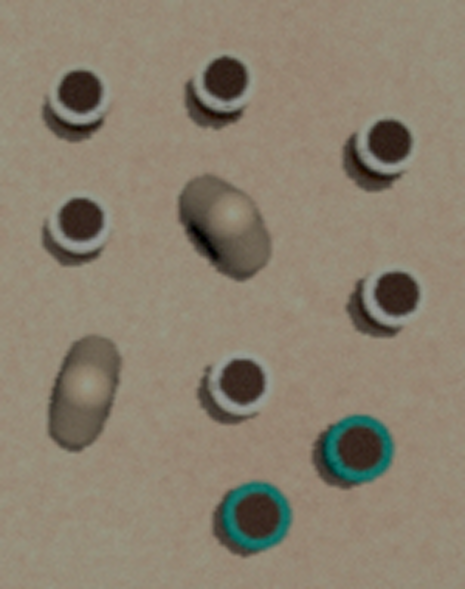

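```bash
cat > h.py <<'E'
from bench import *
import numpy as np, cv2
from scipy.spatial.transform import Rotation as R
from scipy.optimize import least_squares
def ray(c,u,v,z):
    M=c['extrinsics'];K=c['mtx'];d=M[:3,:3]@np.array([(u-K[0,2])/K[0,0],-(v-K[1,2])/K[1,1],-1]);o=M[:3,3]
    return o+d*(z-o[2])/d[2]
def go(p,yaw):
    "tool shift to p, and turn (deg about tool z) to tool-down with tool y at yaw deg; and leftover tilt"
    o=get_obs();q=o['eef_rot'];r=R.from_quat([q[1],q[2],q[3],q[0]])
    y=np.radians(yaw);t=R.from_matrix(np.array([[-np.sin(y),np.cos(y),0],[np.cos(y),np.sin(y),0],[0,0,-1]]).T.T)
    # columns: x,y,z tool axes
    Y=np.array([np.cos(y),np.sin(y),0]);Z=np.array([0,0,-1.]);t=R.from_matrix(np.c_[np.cross(Y,Z),Y,Z])
    print('shift',r.inv().apply(np.array(p)-o['eef_pos']).round(4),'rotvec',(r.inv()*t).as_rotvec().round(3),'t',round(o['time_s'],2),'q6',o['q'][5].round(2),'down',r.apply([0,0,1]).round(3))
def pots(c,th=0.5):
    return [d['xyz'] for d in spot_in(c,'pot1') if d['confidence']>th]
E
python3 - <<'E'
from h import *
c=camera('top')
P=lambda u,v,z:ray(c,u/4.2+110-.38,v/4.2+135-.38,z)
L=[(40,115,.095),(405,84,.095),(432,503,.095),(48,537,.095),(625,140,.062),(645,443,.062)]
W=np.array([P(*l)[:2] for l in L])
B=np.array([[100,-112],[-100,-112],[-100,112],[100,112],[-210,-80],[-210,80]])/1e3
f=lambda s:((B@np.array([[np.cos(s[2]),-np.sin(s[2])],[np.sin(s[2]),np.cos(s[2])]]).T+s[:2])-W).ravel()
s=least_squares(f,[.56,.29,1.6]).x;print(s,np.degrees(s[2]),f(s).round(4))
print('knob',s[:2]-.16*np.array([np.cos(s[2]),np.sin(s[2])]))
e=lambda u,v:P(u,v,.104)
a,b=e(545,240),e(525,326);print('bar',a,b,np.degrees(np.arctan2(*(b-a)[[1,0]])), 'disc',P(540,285,.075))
for u,v in [(81,91),(226,78),(390,140),(82,220),(398,294),(242,380)]: print(ray(c,u/3.1+310-.34,v/3.1+150-.34,.046).round(4))
# rim/slot
ex=np.array([np.cos(s[2]),np.sin(s[2])]);ey=np.array([-ex[1],ex[0]])
for X in(.04,-.04):
  for Y in(-.062,0,.062): print('slot',X,Y,(s[:2]+X*ex+Y*ey).round(4))
k=s[:2]-.16*ex
go([k[0],k[1],.20],-100)
E
```

```text
[0.57004856 0.24711164 1.62842649] 93.30196520789488 [ 0.0018  0.0072  0.0014 -0.0031 -0.0031 -0.001  -0.0017  0.0046 -0.0005
 -0.0038  0.0021 -0.0039]
knob [0.57926429 0.08737727]
bar [0.59960297 0.08324371 0.104     ] [0.55520352 0.0935177  0.104     ] 166.97113227685665 disc [0.58243701 0.08949389 0.075     ]
[ 0.6371 -0.1258  0.046 ]
[ 0.6442 -0.2309  0.046 ]
[ 0.5956 -0.3467  0.046 ]
[ 0.5424 -0.1239  0.046 ]
[ 0.4839 -0.3463  0.046 ]
[ 0.4253 -0.2333  0.046 ]
slot 0.04 -0.062 [0.6296 0.2906]
slot 0.04 0 [0.5677 0.287 ]
slot 0.04 0.062 [0.5058 0.2835]
slot -0.04 -0.062 [0.6342 0.2107]
slot -0.04 0 [0.5724 0.2072]
slot -0.04 0.062 [0.5105 0.2036]
shift [-0.5162 -0.298   0.0563] rotvec [0.    0.    2.973] t 0.95 q6 -0.21 down [ 0. -0. -1.]
```

The crops confirm six pale-ringed pots, and the turquoise two are the look-alikes. The knob mark points about 106° clockwise from off. I'll move above the knob.

```bash
python3 -m jog '[-0.06,-0.035,0,0,0,0.18,0.3, -0.12,-0.07,0,0,0,0.36,0.3, -0.18,-0.105,0,0,0,0.54,0.3, -0.24,-0.14,0,0,0,0.72,0.3, -0.3,-0.175,0,0,0,0.9,0.3, -0.36,-0.21,0,0,0,1.08,0.3, -0.42,-0.245,0,0,0,1.26,0.3, -0.48,-0.28,0,0,0,1.44,0.3, -0.516,-0.298,0.02,0,0,1.62,0.3, -0.516,-0.298,0.05,0,0,1.8,0.3, -0.516,-0.298,0.056,0,0,1.98,0.3, -0.516,-0.298,0.056,0,0,2.16,0.3, -0.516,-0.298,0.056,0,0,2.34,0.3, -0.516,-0.298,0.056,0,0,2.52,0.3, -0.516,-0.298,0.056,0,0,2.7,0.3, -0.516,-0.298,0.056,0,0,2.88,0.3, -0.516,-0.298,0.056,0,0,3.025,0.3, -0.516,-0.298,0.056,0,0,3.025,0.3, -0.516,-0.298,0.056,0,0,3.025,0.3]'; python3 -c "
from h import *
go([.579,.088,.105],-103)"
```

```text
time_s: 3.32
eef_pos: [0.5791, 0.0875, 0.2003]
eef_rot: [-0.0, 0.994, -0.111, -0.0]
wrist_force: [-0.5, 0.6, -0.3]
opening: 0.701
grasp_force: 0.0
shift [-0.0002 -0.0005  0.0953] rotvec [-0.     0.     0.003] t 3.33 q6 1.74 down [-0.  0. -1.]
```

```bash
python3 -m jog '[0,0,0.05,0,0,0,0.3, 0,0,0.08,0,0,0,0.3, 0,0,0.095,0,0,0,0.3, 0,0,0.095,0,0,0,0.3, 0,0,0.095,0,0,0,1, 0,0,0.095,0,0,0,1, 0,0,0.095,0,0,0,1, 0,0,0.095,0,0,0,1, 0,0,0.095,0,0,0,1]'
```

```text
time_s: 4.45
eef_pos: [0.5801, 0.0892, 0.1071]
eef_rot: [-0.001, 0.994, -0.113, 0.001]
wrist_force: [0.3, 7.2, 5.1]
opening: 0.145
grasp_force: 61.6
```

```bash
python3 -m jog '[0,0,0,0,0,-0.18,1, 0,0,0,0,0,-0.36,1, 0,0,0,0,0,-0.54,1, 0,0,0,0,0,-0.72,1, 0,0,0,0,0,-0.9,1, 0,0,0,0,0,-1.08,1, 0,0,0,0,0,-1.26,1, 0,0,0,0,0,-1.44,1, 0,0,0,0,0,-1.6,1, 0,0,0,0,0,-1.7,1, 0,0,0,0,0,-1.8,1, 0,0,0,0,0,-1.8,1]'; python3 -c "
from h import *
o=get_obs();print(o['torque']);go([.579,.088,.105],3.3)"
```

```text
time_s: 5.95
eef_pos: [0.58, 0.0897, 0.1071]
eef_rot: [-0.0, 0.705, 0.709, 0.002]
wrist_force: [-1.4, 8.1, 6.2]
opening: 0.15
grasp_force: 61.7
[1.57245063 0.10788666 0.05662491]
shift [-0.0017 -0.001   0.0021] rotvec [ 0.003 -0.003 -0.053] t 5.95 q6 -0.06 down [ 0.003  0.003 -1.   ]
```

```bash
python3 -m jog '[0,0,0,0,0,-0.05,1, 0,0,0,0,0,-0.1,1, 0,0,0,0,0,-0.1,1]'; python3 -c "
from h import *
o=get_obs();print(o['torque']);go([.579,.088,.105],3.3)"
```

```text
time_s: 6.32
eef_pos: [0.58, 0.0897, 0.1071]
eef_rot: [-0.0, 0.671, 0.742, 0.003]
wrist_force: [-0.3, 8.7, 5.7]
opening: 0.15
grasp_force: 67.8
[ 1.5338153   0.12878749 -1.3660815 ]
shift [-0.0016 -0.0011  0.0021] rotvec [ 0.003 -0.004  0.043] t 6.33 q6 -0.15 down [ 0.003  0.004 -1.   ]
```

```bash
python3 -m jog '[0,0,0,0,0,0,0.5, 0,0,0,0,0,0,0.4, 0,0,0,0,0,0,0.4, 0,0,-0.05,0,0,0,0.3, 0,0,-0.09,0,0,0,0.2, 0,0,-0.09,0,0,0,0.15]'; python3 -c "
from h import *
go([.5424,-.1239,.15],-86.7)
c=camera('top')
f=c['frame'][:,:,::-1]
cv2.imwrite('pics/k1.png',cv2.resize(f[160:250,210:270],None,fx=4,fy=4))
print(np.round(pots(c),3).tolist())"
```

```text
time_s: 7.08
eef_pos: [0.5816, 0.0872, 0.1995]
eef_rot: [0.003, 0.67, 0.743, 0.002]
wrist_force: [-0.1, -0.6, -0.3]
opening: 0.849
grasp_force: 0.0
shift [-0.2059 -0.0611  0.0493] rotvec [ 0.007 -0.005  1.616] t 7.08 q6 -0.16 down [ 0.008 -0.001 -1.   ]
[[0.327, -0.238, 0.045], [0.539, -0.126, 0.046], [0.421, -0.232, 0.044], [0.591, -0.347, 0.047], [0.479, -0.345, 0.044], [0.374, -0.312, 0.049], [0.642, -0.232, 0.042], [0.633, -0.128, 0.048]]
```

View pics/k1.png

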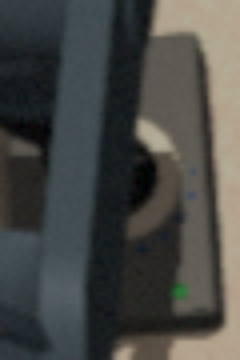

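```bash
python3 -m jog '[-0.06,-0.02,0,0,0,0.18,0.15, -0.12,-0.04,0,0,0,0.36,0.15, -0.17,-0.061,0,0,0,0.54,0.15, -0.206,-0.061,0.02,0,0,0.72,0.15, -0.206,-0.061,0.05,0,0,0.9,0.15, -0.206,-0.061,0.05,0,0,1.08,0.15, -0.206,-0.061,0.05,0,0,1.26,0.15, -0.206,-0.061,0.05,0,0,1.44,0.15, -0.206,-0.061,0.05,0.007,-0.005,1.616,0.15, -0.206,-0.061,0.05,0.007,-0.005,1.616,0.15, -0.206,-0.061,0.05,0.007,-0.005,1.616,0.15]'; python3 -c "
from h import *
go([.541,-.125,.031],-86.7)
c=camera('side')
f=c['frame'][:,:,::-1]
cv2.imwrite('pics/k2.png',cv2.resize(f[180:320,270:430],None,fx=4,fy=4,interpolation=cv2.INTER_CUBIC))
print(np.round(pots(c),3).tolist())"
```

```text
time_s: 8.55
eef_pos: [0.539, -0.1235, 0.1443]
eef_rot: [-0.001, 1.0, 0.031, -0.005]
wrist_force: [-0.5, -0.2, 0.1]
opening: 0.85
grasp_force: 0.0
shift [0.003  0.0019 0.1133] rotvec [-0.002  0.009  0.004] t 8.55 q6 1.07 down [-0.009  0.001 -1.   ]
[[0.418, -0.246, 0.049], [0.478, -0.354, 0.05], [0.633, -0.235, 0.046], [0.586, -0.35, 0.048], [0.63, -0.133, 0.045], [0.371, -0.32, 0.048], [0.323, -0.25, 0.044]]
```

View pics/k2.png

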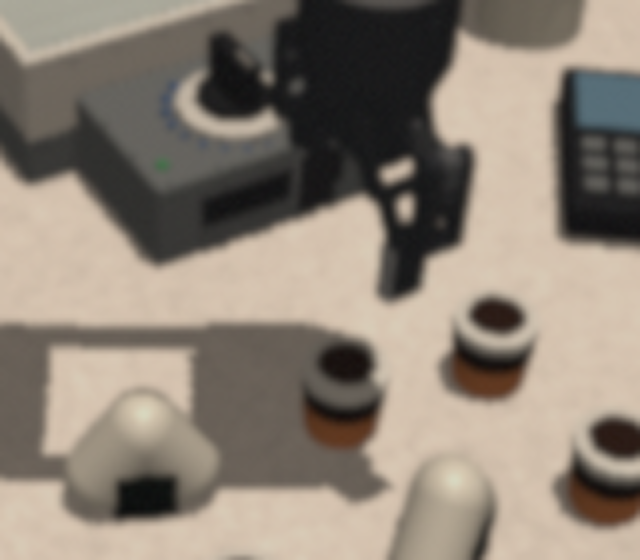

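The knob bar now points away from the tub, with its mark at (270,80) in the crop, so it is off. The pot below is clear. Next I'll descend and grasp it.

```bash
python3 -m jog '[0.003,0.002,0.05,-0.002,0.009,0.004,0.15, 0.003,0.002,0.1,-0.002,0.009,0.004,0.15, 0.003,0.002,0.113,-0.002,0.009,0.004,0.15, 0.003,0.002,0.113,-0.002,0.009,0.004,0.15, 0.003,0.002,0.113,-0.002,0.009,0.004,0.7, 0.003,0.002,0.113,-0.002,0.009,0.004,0.7, 0.003,0.002,0.113,-0.002,0.009,0.004,0.7, 0.003,0.002,0.113,-0.002,0.009,0.004,0.7, 0.003,0.002,0.06,-0.002,0.009,0.004,0.7, 0.003,0.002,-0.04,-0.002,0.009,0.004,0.7, 0.003,0.002,-0.04,-0.002,0.009,0.004,0.7]'; python3 -c "
from h import *
go([.6296,.287,.18],-86.7)"
```

```text
time_s: 10.02
eef_pos: [0.5443, -0.1261, 0.1898]
eef_rot: [0.002, 1.0, 0.027, 0.003]
wrist_force: [-0.0, 0.0, -0.8]
opening: 0.545
grasp_force: 61.9
shift [ 0.1074 -0.408   0.009 ] rotvec [ 0.004 -0.006 -0.004] t 10.03 q6 1.08 down [ 0.006 -0.003 -1.   ]
```

```bash
python3 -m jog '[0.015,-0.058,0,0,0,0,0.7, 0.03,-0.116,0,0,0,0,0.7, 0.045,-0.174,0,0,0,0,0.7, 0.06,-0.232,0,0,0,0,0.7, 0.075,-0.29,0,0,0,0,0.7, 0.09,-0.348,0,0,0,0,0.7, 0.105,-0.4,0,0,0,0,0.7, 0.107,-0.408,0.01,0,0,0,0.7, 0.107,-0.408,0.05,0,0,0,0.7, 0.107,-0.408,0.09,0,0,0,0.7, 0.107,-0.408,0.105,0,0,0,0.7, 0.107,-0.408,0.105,0,0,0,0.7]'; python3 -c "
from h import *
go([.6296,.287,.067],-86.7)"
```

```text
time_s: 11.52
eef_pos: [0.6275, 0.2867, 0.0793]
eef_rot: [0.001, 1.0, 0.027, -0.0]
wrist_force: [-0.1, 0.0, 0.9]
opening: 0.549
grasp_force: 62.0
shift [ 0.0021 -0.0002  0.0123] rotvec [ 0.001  0.001 -0.004] t 11.53 q6 1.78 down [-0.    -0.001 -1.   ]
```

```bash
python3 -m jog '[0.002,0,0.006,0,0,0,0.7, 0.002,0,0.012,0,0,0,0.7, 0.002,0,0.012,0,0,0,0.7]'; python3 -m jog '[0,0,0,0,0,0,0.35, 0,0,0,0,0,0,0.32, 0,0,0,0,0,0,0.32, 0,0,-0.05,0,0,0,0.3, 0,0,-0.11,0,0,0,0.15, 0,0,-0.12,0,0,0,0.15, 0,0,-0.12,0,0,0,0.15]'; python3 -c "
from h import *
go([.636,-.127,.16],-86.7)"
```

```text
time_s: 11.9
eef_pos: [0.6317, 0.2879, 0.0699]
eef_rot: [0.0, 1.0, 0.027, 0.003]
wrist_force: [1.6, 0.7, 2.9]
opening: 0.548
grasp_force: 61.9
time_s: 12.78
eef_pos: [0.6304, 0.2879, 0.1893]
eef_rot: [0.0, 1.0, 0.027, 0.002]
wrist_force: [0.1, -0.4, -0.1]
opening: 0.854
grasp_force: 0.0
shift [-0.0168  0.4146  0.0294] rotvec [ 0.    -0.004 -0.004] t 12.78 q6 1.78 down [ 0.004 -0.    -1.   ]
```

Pot 2 is at (0.636,-0.127). I'll move over it and look.

```bash
python3 -m jog '[-0.002,0.06,0,0,0,0,0.15, -0.004,0.12,0,0,0,0,0.15, -0.006,0.18,0,0,0,0,0.15, -0.008,0.24,0,0,0,0,0.15, -0.01,0.3,0,0,0,0,0.15, -0.015,0.36,0,0,0,0,0.15, -0.017,0.41,0.01,0,0,0,0.15, -0.017,0.414,0.03,0,0,0,0.15, -0.017,0.414,0.03,0,0,0,0.15]'; python3 -c "
from h import *
for n in('top','side'):
  c=camera(n)
  print(np.round(pots(c),3).tolist())
  if n=='top':
    f=c['frame'][:,:,::-1]
    cv2.imwrite('pics/t1.png',cv2.resize(f[140:340,40:460],None,fx=1.9,fy=1.9,interpolation=cv2.INTER_CUBIC))
go([.636,-.127,.031],-86.7)"
```

```text
time_s: 13.9
eef_pos: [0.6327, -0.1257, 0.154]
eef_rot: [-0.001, 1.0, 0.026, -0.003]
wrist_force: [-0.2, 0.1, -0.6]
opening: 0.85
grasp_force: 0.0
[[0.591, -0.342, 0.045], [0.33, -0.239, 0.044], [0.374, -0.312, 0.049], [0.641, -0.132, 0.048], [0.476, -0.346, 0.044], [0.42, -0.234, 0.044], [0.627, 0.281, 0.081], [0.64, -0.231, 0.044], [0.573, 0.09, 0.073]]
[[0.63, -0.236, 0.044], [0.479, -0.353, 0.047], [0.323, -0.252, 0.043], [0.585, -0.35, 0.048], [0.37, -0.322, 0.045], [0.624, 0.272, 0.075], [0.421, -0.247, 0.046], [0.632, -0.136, 0.046]]
shift [0.0002 0.0019 0.1276] rotvec [ 0.001 -0.001 -0.002] t 14.1 q6 1.14 down [ 0.001 -0.001 -1.   ]
```

View pics/t1.png

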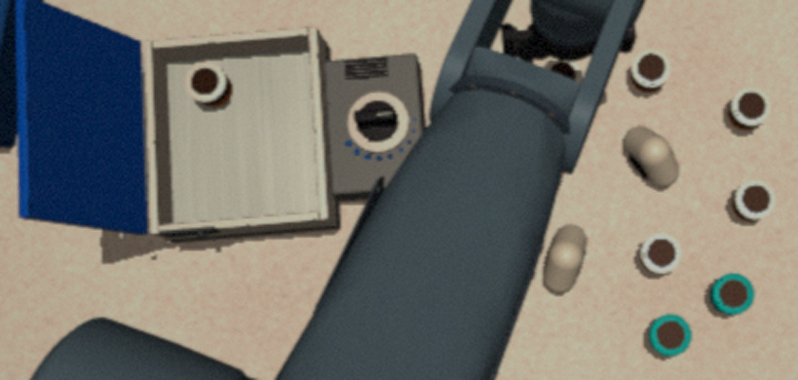

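The first pot stands upright in the tub at crop (208,84), and the knob bar points right, so it is off. Next I'll pick the second pot.

```bash
python3 -m jog '[0,0.002,0.06,0,0,0,0.15, 0,0.002,0.11,0,0,0,0.15, 0,0.002,0.126,0,0,0,0.15, 0,0.002,0.126,0,0,0,0.15, 0,0.002,0.126,0,0,0,0.7, 0,0.002,0.126,0,0,0,0.7, 0,0.002,0.126,0,0,0,0.7, 0,0.002,0.126,0,0,0,0.7, 0,0,0.06,0,0,0,0.7, 0,0,-0.03,0,0,0,0.7, 0,0,-0.03,0,0,0,0.7]'; python3 -c "
from h import *
go([.6342,.2085,.068],-86.7)"
```

```text
time_s: 15.48
eef_pos: [0.6372, -0.1273, 0.1944]
eef_rot: [0.002, 1.0, 0.027, 0.004]
wrist_force: [0.2, 0.3, -1.0]
opening: 0.548
grasp_force: 61.9
shift [ 0.014  -0.3361  0.1251] rotvec [ 0.004 -0.009 -0.004] t 15.47 q6 1.14 down [ 0.009 -0.004 -1.   ]
```

```bash
python3 -m jog '[0.002,-0.06,0,0,0,0,0.7, 0.004,-0.12,0,0,0,0,0.7, 0.006,-0.18,0,0,0,0,0.7, 0.008,-0.24,0,0,0,0,0.7, 0.011,-0.3,0,0,0,0,0.7, 0.014,-0.336,0,0,0,0,0.7, 0.014,-0.336,0.03,0,0,0,0.7, 0.014,-0.336,0.08,0,0,0,0.7, 0.014,-0.336,0.11,0,0,0,0.7, 0.014,-0.336,0.11,0,0,0,0.7, 0.014,-0.336,0.11,0,0,0,0.7]'; python3 -c "
from h import *
go([.6342,.2085,.068],-86.7)"
```

```text
time_s: 16.85
eef_pos: [0.6319, 0.2096, 0.0795]
eef_rot: [0.0, 1.0, 0.027, 0.001]
wrist_force: [-0.4, -0.6, -0.7]
opening: 0.546
grasp_force: 62.0
shift [0.0022 0.0012 0.0115] rotvec [ 0.001 -0.003 -0.004] t 16.85 q6 1.66 down [ 0.003 -0.001 -1.   ]
```

```bash
python3 -m jog '[0.002,0.001,0.01,0,0,0,0.7, 0.002,0.001,0.01,0,0,0,0.7, 0.002,0.001,0.01,0,0,0,0.35, 0.002,0.001,0.01,0,0,0,0.32, 0.002,0.001,0.01,0,0,0,0.32, 0.002,0.001,-0.04,0,0,0,0.3, 0.002,0.001,-0.1,0,0,0,0.15, 0,0.06,-0.11,0,0,0,0.15, -0.002,0.12,-0.11,0,0,0,0.15, -0.004,0.18,-0.11,0,0,0,0.15, -0.008,0.24,-0.11,0,0,0,0.15, -0.01,0.3,-0.11,0,0,0,0.15, -0.012,0.36,-0.11,0,0,0,0.15, -0.014,0.42,-0.09,0,0,0,0.15, -0.014,0.44,-0.08,0,0,0,0.15, -0.014,0.44,-0.08,0,0,0,0.15, -0.014,0.44,-0.08,0,0,0,0.15]'; python3 -c "
from h import *
for n in('top','side'):
  c=camera(n)
  print(np.round(pots(c),3).tolist())
go([.642,-.231,.031],-86.7)"
```

```text
time_s: 18.98
eef_pos: [0.6412, -0.2289, 0.1591]
eef_rot: [0.0, 1.0, 0.028, 0.001]
wrist_force: [0.5, 0.4, -0.4]
opening: 0.849
grasp_force: 0.0
[[0.328, -0.241, 0.043], [0.479, -0.345, 0.042], [0.642, 0.228, 0.085], [0.375, -0.314, 0.049], [0.593, -0.343, 0.046], [0.628, 0.284, 0.078]]
[[0.48, -0.353, 0.046], [0.419, -0.245, 0.048], [0.633, -0.235, 0.048], [0.324, -0.249, 0.05], [0.369, -0.325, 0.047], [0.626, 0.274, 0.074], [0.585, -0.349, 0.05], [0.645, 0.225, 0.082]]
shift [1.000e-04 2.000e-03 1.284e-01] rotvec [ 0.001 -0.002 -0.002] t 19.18 q6 1.0 down [ 0.002 -0.001 -1.   ]
```

```bash
python3 -c "
from h import *
a=camera('top')['frame'][145:270,110:225,::-1];b=camera('side')['frame'][130:230,230:370,::-1]
s=lambda i:cv2.resize(i,(400,400),interpolation=cv2.INTER_CUBIC)
cv2.imwrite('pics/tub2.png',np.hstack([s(a),s(b)]))"
```

```text
(no output)
```

View pics/tub2.png

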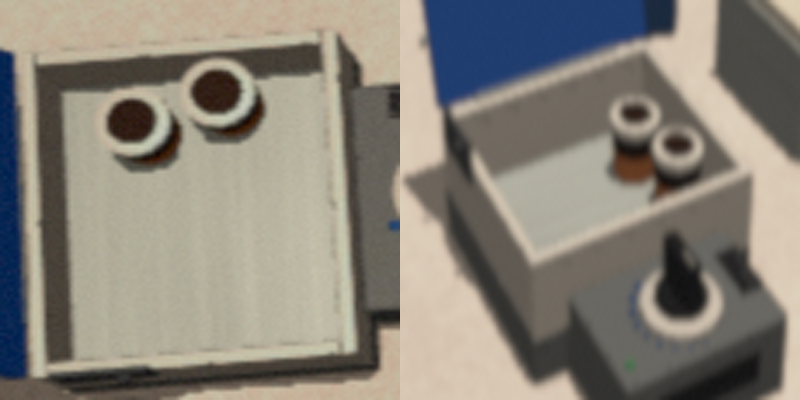

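Both pots stand upright in the tub, at crop (137,122) and (218,92). The second has shifted a couple of centimetres, which looks like the announced knock. The remaining slots are still free, so I'll carry on.

```bash
python3 -m jog '[0,0.002,0.06,0,0,0,0.15, 0,0.002,0.11,0,0,0,0.15, 0,0.002,0.127,0,0,0,0.15, 0,0.002,0.127,0,0,0,0.15, 0,0.002,0.127,0,0,0,0.7, 0,0.002,0.127,0,0,0,0.7, 0,0.002,0.127,0,0,0,0.7, 0,0.002,0.127,0,0,0,0.7, 0,0,0.06,0,0,0,0.7, 0,0,-0.03,0,0,0,0.7, 0,0,-0.03,0,0,0,0.7, 0,0,-0.03,0,0,0,0.7]'; python3 -c "
from h import *
go([.5677,.285,.068],-86.7)"
```

```text
time_s: 20.78
eef_pos: [0.6429, -0.2316, 0.1937]
eef_rot: [0.003, 1.0, 0.027, 0.004]
wrist_force: [0.6, -0.1, -1.5]
opening: 0.548
grasp_force: 62.0
shift [-0.0483 -0.5206  0.1224] rotvec [ 0.006 -0.009 -0.004] t 20.77 q6 1.0 down [ 0.009 -0.005 -1.   ]
```

```bash
python3 -m jog '[-0.005,-0.06,0,0,0,0,0.7, -0.01,-0.12,0,0,0,0,0.7, -0.015,-0.18,0,0,0,0,0.7, -0.02,-0.24,0,0,0,0,0.7, -0.025,-0.3,0,0,0,0,0.7, -0.03,-0.36,0,0,0,0,0.7, -0.04,-0.42,0,0,0,0,0.7, -0.048,-0.48,0,0,0,0,0.7, -0.048,-0.52,0,0,0,0,0.7, -0.048,-0.521,0.02,0,0,0,0.7, -0.048,-0.521,0.06,0,0,0,0.7, -0.048,-0.521,0.1,0,0,0,0.7, -0.048,-0.521,0.11,0,0,0,0.7, -0.048,-0.521,0.11,0,0,0,0.7, -0.048,-0.521,0.11,0,0,0,0.7]'; python3 -c "
from h import *
go([.5677,.285,.068],-86.7)
print(get_obs()['wrist_force'])"
```

```text
time_s: 22.65
eef_pos: [0.5663, 0.2871, 0.0796]
eef_rot: [0.0, 1.0, 0.027, 0.002]
wrist_force: [-0.4, 0.1, 0.1]
opening: 0.549
grasp_force: 62.2
shift [0.0012 0.0022 0.0116] rotvec [ 0.    -0.004 -0.004] t 22.65 q6 1.8 down [ 0.004 -0.    -1.   ]
[-0.3617266   0.13274113  0.09172536]
```

```bash
python3 -m jog '[0.001,0.002,0.01,0,0,0,0.7, 0.001,0.002,0.01,0,0,0,0.7, 0.001,0.002,0.01,0,0,0,0.35, 0.001,0.002,0.01,0,0,0,0.32, 0.001,0.002,0.01,0,0,0,0.32, 0.001,0.002,-0.04,0,0,0,0.3, 0.001,0.002,-0.1,0,0,0,0.15, 0,0.06,-0.11,0,0,0,0.15, -0.002,0.12,-0.11,0,0,0,0.15, -0.004,0.18,-0.11,0,0,0,0.15, -0.006,0.24,-0.11,0,0,0,0.15, -0.007,0.3,-0.11,0,0,0,0.15, -0.008,0.36,-0.11,0,0,0,0.15, -0.009,0.42,-0.11,0,0,0,0.15, -0.009,0.48,-0.1,0,0,0,0.15, -0.009,0.54,-0.1,0,0,0,0.15, -0.009,0.6,-0.08,0,0,0,0.15, -0.009,0.633,-0.08,0,0,0,0.15, -0.009,0.633,-0.08,0,0,0,0.15, -0.009,0.633,-0.08,0,0,0,0.15]'; python3 -c "
from h import *
for n in('top','side'):
  c=camera(n)
  print(np.round(pots(c),3).tolist())
go([.594,-.346,.031],-86.7)"
```

```text
time_s: 25.15
eef_pos: [0.59, -0.3448, 0.1586]
eef_rot: [0.0, 1.0, 0.027, 0.001]
wrist_force: [0.9, 0.6, -0.1]
opening: 0.847
grasp_force: 0.0
[[0.645, 0.227, 0.086], [0.566, 0.279, 0.08], [0.625, 0.282, 0.078], [0.56, 0.381, 0.209]]
[[0.647, 0.224, 0.081], [0.624, 0.275, 0.076], [0.478, -0.351, 0.05], [0.565, 0.273, 0.07], [0.371, -0.322, 0.047], [0.322, -0.251, 0.048], [0.586, -0.351, 0.046], [0.419, -0.246, 0.049]]
shift [0.0034 0.002  0.128 ] rotvec [ 0.001 -0.002 -0.002] t 25.35 q6 0.81 down [ 0.002 -0.001 -1.   ]
```

```bash
python3 -m jog '[0.003,0.002,0.06,0,0,0,0.15, 0.003,0.002,0.11,0,0,0,0.15, 0.003,0.002,0.127,0,0,0,0.15, 0.003,0.002,0.127,0,0,0,0.15, 0.003,0.002,0.127,0,0,0,0.7, 0.003,0.002,0.127,0,0,0,0.7, 0.003,0.002,0.127,0,0,0,0.7, 0.003,0.002,0.127,0,0,0,0.7, 0,0,0.06,0,0,0,0.7, 0,0,-0.03,0,0,0,0.7, 0,0,-0.03,0,0,0,0.7, 0,0,-0.03,0,0,0,0.7]'; python3 -c "
from h import *
go([.5724,.205,.068],-86.7)"
```

```text
time_s: 26.85
eef_pos: [0.5918, -0.3469, 0.194]
eef_rot: [0.003, 1.0, 0.027, 0.004]
wrist_force: [-0.3, 0.4, -1.5]
opening: 0.543
grasp_force: 61.9
shift [ 0.0094 -0.553   0.1221] rotvec [ 0.007 -0.008 -0.004] t 26.85 q6 0.81 down [ 0.008 -0.007 -1.   ]
```

```bash
python3 -m jog '[0.001,-0.06,0,0,0,0,0.7, 0.002,-0.12,0,0,0,0,0.7, 0.003,-0.18,0,0,0,0,0.7, 0.004,-0.24,0,0,0,0,0.7, 0.005,-0.3,0,0,0,0,0.7, 0.006,-0.36,0,0,0,0,0.7, 0.007,-0.42,0,0,0,0,0.7, 0.009,-0.48,0,0,0,0,0.7, 0.009,-0.54,0,0,0,0,0.7, 0.009,-0.552,0.02,0,0,0,0.7, 0.009,-0.552,0.06,0,0,0,0.7, 0.009,-0.552,0.1,0,0,0,0.7, 0.009,-0.552,0.11,0,0,0,0.7, 0.009,-0.552,0.11,0,0,0,0.7, 0.009,-0.552,0.11,0,0,0,0.7]'; python3 -c "
from h import *
go([.5724,.205,.068],-86.7)"
```

```text
time_s: 28.72
eef_pos: [0.5699, 0.2058, 0.0785]
eef_rot: [0.0, 1.0, 0.027, 0.001]
wrist_force: [-0.3, 0.3, 0.3]
opening: 0.549
grasp_force: 62.1
shift [0.0024 0.0009 0.0105] rotvec [ 0.001 -0.002 -0.004] t 28.73 q6 1.67 down [ 0.002 -0.001 -1.   ]
```

```bash
python3 -m jog '[0.002,0.001,0.009,0,0,0,0.7, 0.002,0.001,0.009,0,0,0,0.7, 0.002,0.001,0.009,0,0,0,0.35, 0.002,0.001,0.009,0,0,0,0.32, 0.002,0.001,0.009,0,0,0,0.32, 0.002,0.001,-0.04,0,0,0,0.3, 0.002,0.001,-0.1,0,0,0,0.15, -0.01,0.06,-0.11,0,0,0,0.15, -0.025,0.12,-0.11,0,0,0,0.15, -0.04,0.18,-0.11,0,0,0,0.15, -0.055,0.24,-0.11,0,0,0,0.15, -0.07,0.3,-0.11,0,0,0,0.15, -0.085,0.36,-0.11,0,0,0,0.15, -0.1,0.42,-0.11,0,0,0,0.15, -0.11,0.48,-0.1,0,0,0,0.15, -0.12,0.54,-0.09,0,0,0,0.15, -0.12,0.546,-0.08,0,0,0,0.15, -0.12,0.546,-0.08,0,0,0,0.15, -0.12,0.546,-0.08,0,0,0,0.15]'; python3 -c "
from h import *
for n in('top','side'):
  c=camera(n)
  print(np.round(pots(c),3).tolist())
go([.482,-.346,.031],-86.7)"
```

```text
time_s: 31.1
eef_pos: [0.4791, -0.344, 0.1586]
eef_rot: [0.0, 1.0, 0.028, 0.001]
wrist_force: [-1.0, -0.0, -0.7]
opening: 0.846
grasp_force: 0.0
[[0.57, 0.203, 0.081], [0.643, 0.227, 0.082], [0.559, 0.379, 0.206], [0.625, 0.284, 0.08], [0.566, 0.276, 0.081], [0.476, -0.36, 0.046]]
[[0.42, -0.242, 0.046], [0.56, 0.272, 0.076], [0.639, 0.219, 0.071], [0.567, 0.204, 0.081], [0.625, 0.268, 0.072], [0.48, -0.354, 0.046], [0.322, -0.252, 0.047], [0.367, -0.323, 0.048]]
shift [0.0023 0.0015 0.128 ] rotvec [ 0.002 -0.002 -0.002] t 31.3 q6 0.69 down [ 0.002 -0.001 -1.   ]
```

```bash
python3 -m jog '[0.002,0.002,0.06,0,0,0,0.15, 0.002,0.002,0.11,0,0,0,0.15, 0.002,0.002,0.127,0,0,0,0.15, 0.002,0.002,0.127,0,0,0,0.15, 0.002,0.002,0.127,0,0,0,0.7, 0.002,0.002,0.127,0,0,0,0.7, 0.002,0.002,0.127,0,0,0,0.7, 0.002,0.002,0.127,0,0,0,0.7, 0,0,0.06,0,0,0,0.7, 0,0,-0.03,0,0,0,0.7, 0,0,-0.03,0,0,0,0.7, 0,0,-0.03,0,0,0,0.7]'; python3 -c "
from h import *
go([.506,.282,.068],-86.7)"
```

```text
time_s: 32.8
eef_pos: [0.4804, -0.3471, 0.1932]
eef_rot: [0.004, 1.0, 0.027, 0.004]
wrist_force: [-0.3, -0.5, -0.5]
opening: 0.549
grasp_force: 61.9
shift [ 0.0585 -0.6278  0.1208] rotvec [ 0.008 -0.007 -0.004] t 32.8 q6 0.69 down [ 0.007 -0.007 -1.   ]
```

```bash
python3 -m jog '[0.005,-0.06,0,0,0,0,0.7, 0.01,-0.12,0,0,0,0,0.7, 0.015,-0.18,0,0,0,0,0.7, 0.02,-0.24,0,0,0,0,0.7, 0.026,-0.3,0,0,0,0,0.7, 0.032,-0.36,0,0,0,0,0.7, 0.038,-0.42,0,0,0,0,0.7, 0.045,-0.48,0,0,0,0,0.7, 0.052,-0.54,0,0,0,0,0.7, 0.058,-0.6,0,0,0,0,0.7, 0.058,-0.628,0,0,0,0,0.7, 0.058,-0.628,0.02,0,0,0,0.7, 0.058,-0.628,0.06,0,0,0,0.7, 0.058,-0.628,0.1,0,0,0,0.7, 0.058,-0.628,0.109,0,0,0,0.7, 0.058,-0.628,0.109,0,0,0,0.7, 0.058,-0.628,0.109,0,0,0,0.7]'; python3 -c "
from h import *
go([.506,.282,.068],-86.7)"
```

```text
time_s: 34.92
eef_pos: [0.5043, 0.2851, 0.0806]
eef_rot: [0.0, 1.0, 0.027, 0.002]
wrist_force: [0.8, 0.4, -0.5]
opening: 0.547
grasp_force: 62.1
shift [0.0015 0.0032 0.0126] rotvec [ 0.    -0.004 -0.004] t 34.92 q6 1.83 down [ 0.004  0.    -1.   ]
```

```bash
python3 -m jog '[0.0015,0.003,0.011,0,0,0,0.7, 0.0015,0.003,0.011,0,0,0,0.7, 0.0015,0.003,0.011,0,0,0,0.35, 0.0015,0.003,0.011,0,0,0,0.32, 0.0015,0.003,0.011,0,0,0,0.32, 0.0015,0.003,-0.04,0,0,0,0.3, 0.0015,0.003,-0.1,0,0,0,0.15, -0.01,0.06,-0.11,0,0,0,0.15, -0.025,0.12,-0.11,0,0,0,0.15, -0.04,0.18,-0.11,0,0,0,0.15, -0.055,0.24,-0.11,0,0,0,0.15, -0.07,0.3,-0.11,0,0,0,0.15, -0.085,0.36,-0.11,0,0,0,0.15, -0.1,0.42,-0.11,0,0,0,0.15, -0.11,0.48,-0.1,0,0,0,0.15, -0.11,0.512,-0.09,0,0,0,0.15, -0.11,0.512,-0.08,0,0,0,0.15, -0.11,0.512,-0.08,0,0,0,0.15]'; python3 -c "
from h import *
for n in('top','side'):
  c=camera(n)
  print(np.round(pots(c),3).tolist())
go([.423,-.233,.031],-86.7)"
```

```text
time_s: 37.17
eef_pos: [0.4199, -0.2314, 0.1583]
eef_rot: [-0.0, 1.0, 0.027, 0.0]
wrist_force: [0.2, 0.8, -0.0]
opening: 0.848
grasp_force: 0.0
[[0.567, 0.282, 0.082], [0.646, 0.227, 0.086], [0.57, 0.204, 0.083], [0.502, 0.274, 0.08], [0.625, 0.28, 0.081], [0.342, -0.241, 0.048]]
[[0.368, -0.324, 0.046], [0.42, -0.245, 0.047], [0.324, -0.253, 0.045], [0.508, 0.263, 0.075], [0.562, 0.207, 0.082]]
shift [0.0017 0.0015 0.1287] rotvec [ 0.001 -0.002 -0.002] t 37.38 q6 0.76 down [ 0.002 -0.001 -1.   ]
```

```bash
python3 -m jog '[0.002,0.002,0.06,0,0,0,0.15, 0.002,0.002,0.11,0,0,0,0.15, 0.002,0.002,0.127,0,0,0,0.15, 0.002,0.002,0.127,0,0,0,0.15, 0.002,0.002,0.127,0,0,0,0.7, 0.002,0.002,0.127,0,0,0,0.7, 0.002,0.002,0.127,0,0,0,0.7, 0.002,0.002,0.127,0,0,0,0.7, 0,0,0.06,0,0,0,0.7, 0,0,-0.03,0,0,0,0.7, 0,0,-0.03,0,0,0,0.7, 0,0,-0.03,0,0,0,0.7]'; python3 -c "
from h import *
go([.5105,.203,.068],-86.7)"
```

```text
time_s: 38.88
eef_pos: [0.4224, -0.234, 0.1936]
eef_rot: [0.004, 1.0, 0.027, 0.004]
wrist_force: [0.5, -0.1, -1.2]
opening: 0.551
grasp_force: 61.8
shift [ 0.1106 -0.4325  0.1232] rotvec [ 0.007 -0.008 -0.004] t 38.88 q6 0.76 down [ 0.008 -0.007 -1.   ]
```

```bash
python3 -m jog '[0.015,-0.055,0,0,0,0,0.7, 0.03,-0.11,0,0,0,0,0.7, 0.045,-0.165,0,0,0,0,0.7, 0.06,-0.22,0,0,0,0,0.7, 0.075,-0.275,0,0,0,0,0.7, 0.09,-0.33,0,0,0,0,0.7, 0.105,-0.385,0,0,0,0,0.7, 0.11,-0.432,0,0,0,0,0.7, 0.11,-0.432,0.01,0,0,0,0.7, 0.11,-0.432,0.06,0,0,0,0.7, 0.11,-0.432,0.1,0,0,0,0.7, 0.11,-0.432,0.11,0,0,0,0.7, 0.11,-0.432,0.11,0,0,0,0.7, 0.11,-0.432,0.11,0,0,0,0.7]'; python3 -c "
from h import *
go([.5105,.203,.068],-86.7)"
```

```text
time_s: 40.62
eef_pos: [0.5087, 0.2048, 0.0807]
eef_rot: [0.0, 1.0, 0.027, 0.002]
wrist_force: [-0.4, 0.5, -0.7]
opening: 0.545
grasp_force: 62.0
shift [0.0016 0.0019 0.0127] rotvec [ 0.001 -0.004 -0.004] t 40.62 q6 1.69 down [ 0.004 -0.    -1.   ]
```

```bash
python3 -m jog '[0.0015,0.002,0.011,0,0,0,0.7, 0.0015,0.002,0.011,0,0,0,0.7, 0.0015,0.002,0.011,0,0,0,0.35, 0.0015,0.002,0.011,0,0,0,0.32, 0.0015,0.002,0.011,0,0,0,0.32, 0.0015,0.002,-0.04,0,0,0,0.3, 0.0015,0.002,-0.1,0,0,0,0.3, 0.0015,0.002,-0.16,0,0,0,0.6, 0.0015,0.002,-0.22,0,0,-0.18,1, 0.0015,0.002,-0.28,0,0,-0.36,1, 0.0015,0.002,-0.29,0,0,-0.54,1, 0.0015,0.002,-0.29,0,0,-0.72,1, 0.0015,0.002,-0.29,0,0,-0.9,1, 0.0015,0.002,-0.29,0,0,-1.08,1, 0.0015,0.002,-0.29,0,0,-1.26,1, 0.0015,0.002,-0.29,0,0,-1.44,1, 0.0015,0.002,-0.29,0,0,-1.571,1, 0.0015,0.002,-0.29,0,0,-1.571,1]'; python3 -c "
from h import *
go([.5582,.4517,.37],3.3)
cs=[camera(n) for n in('top','side')]
for c in cs:print(np.round(pots(c),3).tolist(),[np.round(d['xyz'],3).tolist() for d in spot_in(c,'lid')])
a=cs[0]['frame'][135:330,40:460,::-1];b=cs[1]['frame'][60:400,200:480,::-1]
cv2.imwrite('pics/tub6.png',np.hstack([cv2.resize(a,(480,400)),cv2.resize(b,(320,400))]))"
```

```text
time_s: 42.88
eef_pos: [0.5087, 0.2032, 0.3696]
eef_rot: [0.001, 0.688, 0.726, 0.001]
wrist_force: [-0.0, 0.3, -0.7]
opening: 0.003
grasp_force: 0.0
shift [ 0.2456  0.0625 -0.0005] rotvec [ 0.003  0.001 -0.005] t 42.88 q6 0.11 down [ 0.003 -0.001 -1.   ]
[[0.375, -0.312, 0.048], [0.329, -0.24, 0.047], [0.644, 0.226, 0.083], [0.628, 0.269, 0.081], [0.568, 0.206, 0.083], [0.503, 0.264, 0.081], [0.412, -0.127, 0.051], [0.509, 0.2, 0.079]] [[0.507, 0.367, 0.173]]
[[0.646, 0.224, 0.081], [0.506, 0.261, 0.078], [0.322, -0.252, 0.046], [0.565, 0.204, 0.083], [0.374, -0.322, 0.046], [0.626, 0.273, 0.078], [0.558, 0.272, 0.076], [0.513, 0.195, 0.085]] [[0.549, 0.381, 0.194], [0.567, 0.204, 0.084], [0.575, 0.082, 0.085]]
```

View pics/tub6.png

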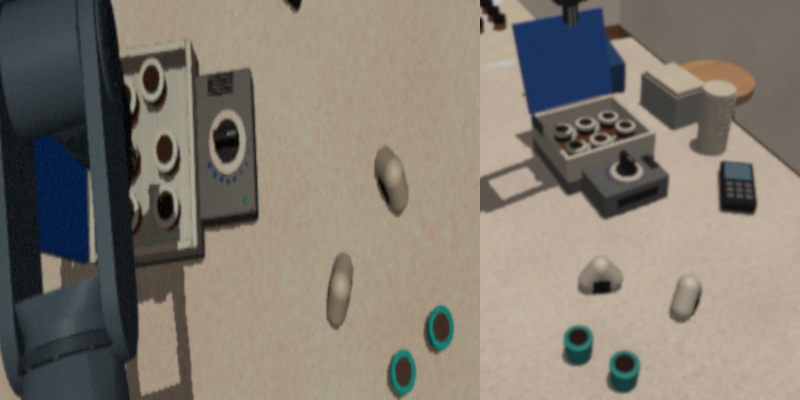

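All six pots are in the tub and upright. The rice balls and turquoise pots haven't moved, and the knob is off. Next I'll go over and behind the lid.

```bash
python3 -m jog '[0.05,0.02,0,0,0,0,1, 0.1,0.04,0,0,0,0,1, 0.15,0.062,0,0,0,0,1, 0.2,0.062,0,0,0,0,1, 0.245,0.062,0,0,0,0,1, 0.245,0.062,0,0,0,0,1, 0.245,0.062,0.05,0,0,0,1, 0.245,0.062,0.1,0,0,0,1, 0.245,0.062,0.11,0,0,0,1, 0.245,0.062,0.11,0,0,0,1]'; python3 -c "
from h import *
go([.5582,.4517,.26],3.3)
c=camera('side');cv2.imwrite('pics/lid0.png',cv2.resize(c['frame'][20:220,180:380,::-1],None,fx=2.5,fy=2.5))"
```

```text
time_s: 44.42
eef_pos: [0.5578, 0.4505, 0.2595]
eef_rot: [0.001, 0.688, 0.726, 0.0]
wrist_force: [0.0, -1.0, 1.1]
opening: 0.0
grasp_force: 0.0
shift [ 0.0011  0.0004 -0.0005] rotvec [ 0.001  0.001 -0.005] t 44.42 q6 0.46 down [ 0.001 -0.001 -1.   ]
```

View pics/lid0.png

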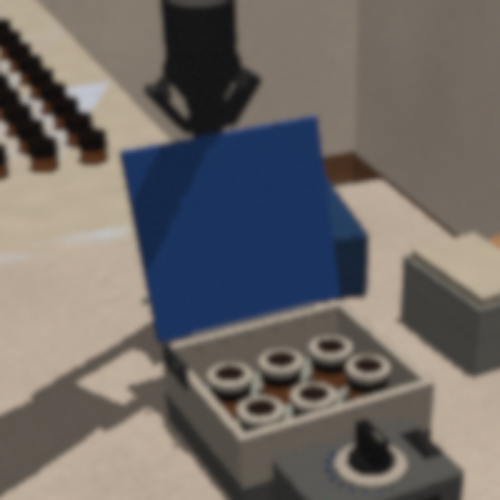

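All six pots are upright, and the closed fingers are behind the lid at its free edge. I'll push it over along the arc.

```bash
python3 -m jog '[-0.018,0,0,0,0,0,1, -0.036,0,0,0,0,0,1, -0.05,0,0,0,0,0,1, -0.065,0,0,0,0,0,1, -0.081,0,0,0,0,0,1, -0.1,0,0,0,0,0,1, -0.118,0,0,0,0,0,1, -0.138,0,0.001,0,0,0,1, -0.158,0,0.003,0,0,0,1, -0.177,0,0.01,0,0,0,1, -0.196,0,0.019,0,0,0,1, -0.196,0,0.019,0,0,0,1]'; python3 -c "
from h import *
o=get_obs();print(o['wrist_force'],o['eef_pos'])
c=camera('side');cv2.imwrite('pics/lid1.png',cv2.resize(c['frame'][20:220,180:380,::-1],None,fx=2.5,fy=2.5))"
```

```text
time_s: 45.98
eef_pos: [0.5678, 0.2533, 0.239]
eef_rot: [0.001, 0.689, 0.725, -0.001]
wrist_force: [-0.8, 0.6, 1.7]
opening: -0.002
grasp_force: 0.9
[-0.75012764  0.57985197  1.67678939] [0.56781319 0.25331994 0.23896401]
```

View pics/lid1.png

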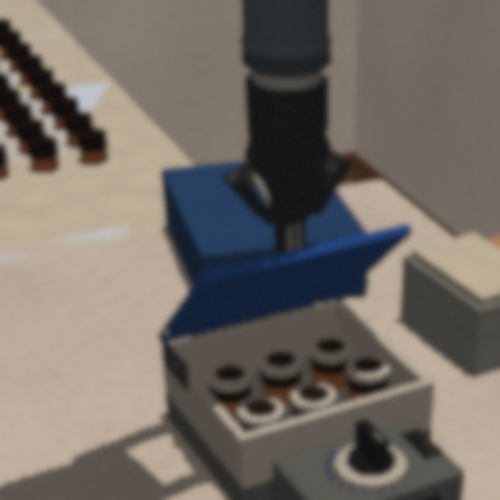

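The lid is at about 45° with the tip on its outer face, at crop (290,245). I'll press it down.

```bash
python3 -m jog '[-0.018,0,0.013,0,0,0,1, -0.034,0,0.027,0,0,0,1, -0.042,0,0.039,0,0,0,1, -0.048,0,0.052,0,0,0,1, -0.053,0,0.066,0,0,0,1, -0.057,0,0.08,0,0,0,1, -0.06,0,0.094,0,0,0,1, -0.062,0,0.102,0,0,0,1, -0.062,0,0.107,0,0,0,1, -0.062,0,0.11,0,0,0,1, -0.062,0,0.11,0,0,0,1]'
```

```text
time_s: 47.4
eef_pos: [0.5714, 0.1934, 0.1323]
eef_rot: [0.001, 0.688, 0.726, -0.0]
wrist_force: [-8.3, -2.9, 15.5]
opening: 0.003
grasp_force: 7.6
```

```bash
python3 -m jog '[0,0,-0.03,0,0,0,1, 0,0,-0.07,0,0,0,0.6, -0.05,0.001,-0.07,0,0,0,0.3, -0.104,0.003,-0.07,0,0,0,0.3, -0.104,0.003,-0.07,0,0,0,0.3, -0.104,0.003,-0.07,0,0,0,0.3]'; python3 -c "
from h import *
go([.580,.0892,.105],3.3)
c=camera('side');cv2.imwrite('pics/lid2.png',cv2.resize(c['frame'][80:260,200:400,::-1],None,fx=2.7,fy=2.7))"
```

```text
time_s: 48.15
eef_pos: [0.5801, 0.09, 0.2003]
eef_rot: [0.001, 0.688, 0.726, 0.001]
wrist_force: [-0.2, 0.6, -0.4]
opening: 0.7
grasp_force: 0.0
shift [-0.0008 -0.0003  0.0953] rotvec [ 0.002  0.    -0.004] t 48.15 q6 -0.1 down [ 0.002 -0.    -1.   ]
```

View pics/lid2.png

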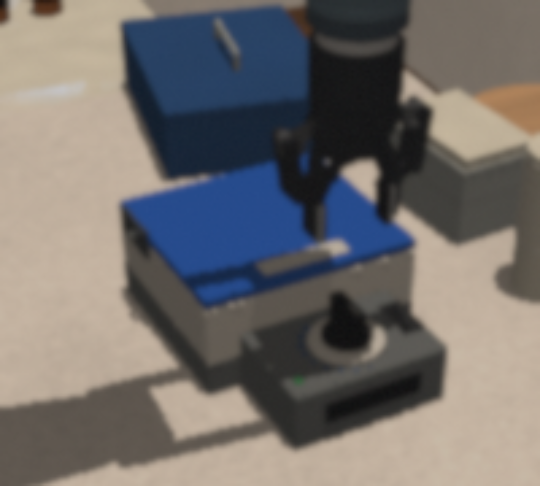

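The lid is shut and stays held. Next I'll grip the knob.

```bash
python3 -m jog '[0,0,0.05,0,0,0,0.3, 0,0,0.08,0,0,0,0.3, 0,0,0.095,0,0,0,0.3, 0,0,0.095,0,0,0,0.3, 0,0,0.095,0,0,0,1, 0,0,0.095,0,0,0,1, 0,0,0.095,0,0,0,1, 0,0,0.095,0,0,0,1, 0,0,0.095,0,0,0,1]'; python3 -m jog '[0,0,0,0,0,0.18,1, 0,0,0,0,0,0.36,1, 0,0,0,0,0,0.54,1, 0,0,0,0,0,0.72,1, 0,0,0,0,0,0.9,1, 0,0,0,0,0,1.08,1, 0,0,0,0,0,1.26,1, 0,0,0,0,0,1.44,1, 0,0,0,0,0,1.62,1, 0,0,0,0,0,1.8,1, 0,0,0,0,0,1.98,1, 0,0,0,0,0,2.16,1, 0,0,0,0,0,2.34,1, 0,0,0,0,0,2.5,1, 0,0,0,0,0,2.5,1]'; python3 -c "
from h import *
o=get_obs();print(o['torque']);go([.58,.0892,.105],3.3-149)"
```

```text
time_s: 49.32
eef_pos: [0.5801, 0.0897, 0.1066]
eef_rot: [0.001, 0.688, 0.726, 0.0]
wrist_force: [-4.5, 0.5, 7.2]
opening: 0.152
grasp_force: 59.5
time_s: 51.2
eef_pos: [0.5799, 0.0896, 0.1066]
eef_rot: [0.0, 0.905, -0.425, 0.001]
wrist_force: [-4.5, -0.6, 8.7]
opening: 0.152
grasp_force: 59.6
[-0.03840737  1.09010652 -0.03781645]
shift [0.0004 0.0002 0.0016] rotvec [-0.    -0.001  0.095] t 51.2 q6 2.4 down [ 0.001 -0.001 -1.   ]
```

```bash
python3 -m jog '[0,0,0,0,0,0.06,1, 0,0,0,0,0,0.12,1, 0,0,0,0,0,0.15,1, 0,0,0,0,0,0.15,1]'; python3 -c "
from h import *
o=get_obs();print(o['torque']);go([.58,.0892,.105],3.3-149)"
```

```text
time_s: 51.7
eef_pos: [0.5799, 0.0897, 0.1067]
eef_rot: [0.001, 0.872, -0.489, 0.001]
wrist_force: [-5.1, 0.5, 7.9]
opening: 0.152
grasp_force: 73.3
[0.01977827 1.05966003 1.68807364]
shift [0.0005 0.0002 0.0017] rotvec [ 0.    -0.002 -0.049] t 51.7 q6 2.55 down [ 0.001 -0.002 -1.   ]
```

At the end stop (torque 1.7 N m). I'll release, retreat and check.

```bash
python3 -m jog '[0,0,0,0,0,0,0.5, 0,0,0,0,0,0,0.4, 0,0,0,0,0,0,0.4, 0,0,-0.05,0,0,0,0.3, 0,0,-0.1,0,0,0,0.3, 0,0,-0.16,0,0,0,0.3, 0,0,-0.2,0,0,0,0.3, -0.05,0,-0.2,0,0,0,0.3, -0.1,0,-0.2,0,0,0,0.3, -0.15,0,-0.2,0,0,0,0.3, -0.15,0,-0.2,0,0,0,0.3]'; python3 -c "
from h import *
print(get_obs()['wrist_force'])
a=camera('top')['frame'][135:335,40:460,::-1];b=camera('side')['frame'][100:260,200:400,::-1]
cv2.imwrite('pics/end.png',np.hstack([cv2.resize(a,(480,300)),cv2.resize(b,(320,300))]))"
```

```text
time_s: 53.08
eef_pos: [0.5002, 0.2207, 0.305]
eef_rot: [-0.0, 0.872, -0.489, 0.001]
wrist_force: [-0.6, -1.0, 0.3]
opening: 0.697
grasp_force: 0.0
[-0.63061163 -0.99095863  0.33660747]
```

View pics/end.png

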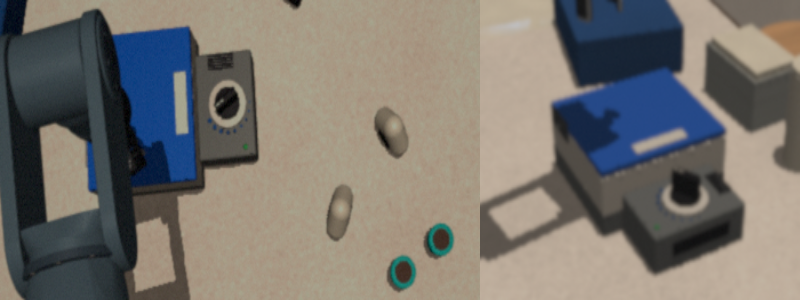

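The lid is shut, and the knob mark points to the last dot at crop (212,120). The bystanders are untouched.

```bash
python3 -c "
from bench import *
print(hand_in())"
```

```text
the job is handed in; nothing more can be done
None
```

I turned the thermostat off, stood all six pots upright in the tub, pressed the lid shut on its detent, then turned the thermostat to its clockwise end stop, left the bystanders alone and handed in at about 53 s.

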